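# Tilt the T-handled valve key out of the slotted bin

## Task

Take the T-handled valve key out of the blue bin: its shank pokes out through a slot in the end wall, and its handle is too wide for the slot, so grip the shank inside the bin, tilt the handle end up over the opposite wall and draw the shank back in through the slot and out. Then lay the key down flat, without dropping it, in the empty long compartment of the shallow kit tray. Leave the plain flat bar lying where it is in the bin.

Things in the scene. Friction and masses are not known exactly. Their poses are not given: they have to be found in the camera images.
- tkey: Loose steel T: square shank 12 x 12 mm, crosswise handle 60 mm long (12 x 12 mm) at its -y end; 240 mm over all, 0.2 to 0.4 kg. Origin at mid-length, mid-section: tip at y = +120 mm, handle end face at y = -120; x along handle, z up. Balances near y = -25 mm: grip the shank there. Starts on the bin floor in one slot, about along the bin's y axis, tip 55 to 71 mm outside the wall.
- flatbar: Loose plain flat steel bar without a handle, 240 x 22 x 8 mm, long along its y axis, origin at its middle. It lies in the bin in the other slot, side by side with the key (either way round). Leave it.
- bin: Fixed blue bin on feet, open top; origin at table height under its centre. Floor top z = 60 mm; inside 160 (x) by 190 mm (y), walls 4 mm, tops at z = 108. The +y wall (y = 95 to 99) has two slots at x = -40 and +40 mm, 30 mm wide, from z = 60 up to 98, closed above. Outside, the key's tip is free to dip. Handle end raised 25 deg clears the -y wall and fits the slot.
- tray: Fixed shallow plastic tray, two long compartments, walls 4 mm thick and 19 mm high, floor top at z = 4 mm. Origin at table height under the centre of the empty one, 100 mm wide (x) by 300 mm long (y) inside. The second (x = +54 to +154 mm) holds an end plate, a collar and a coupler, up to 56 mm high; nothing goes there.
Mind the look-alikes: they are no part of the job. Leave any orange or pink look-alike of the flatbar alone.

How it is judged:
By the outcome, as a careful person would: the job done as asked, in the order asked, and still so for the second after the job is handed in, with the robot touching nothing.
It also fails if it takes over 45 s, if anything falls off the work surface, if the arm or the gripper's body presses on something with over 40 N, if the wrist force passes 120 N, or if a joint passes its speed limit or range.

## Robot

A 7-joint arm with a two-finger parallel gripper is mounted at the origin on the work surface. World frame = base frame: x ahead of the robot, y to its left, z up, the work surface at z = 0. Lengths are in m, angles in rad, forces in N, time in s.
With the tool pointing down it reaches from about 0.425 to 0.975 m from the base axis. Payload 16.7 kg.
Tool frame: the origin (TCP) lies midway between the tips of the shut fingers; the grasp point (between the pads) lies 19 mm behind it; z points along the fingers, y is the line along which they close (so a half turn about z gives the same grasp; the last joint's range is limited). The gripper opens to 85 mm and grips with 20 to 120 N. Pads are 22 mm wide; open, the fingers measure 114 mm over their backs; the gripper's body (76 mm by 85 mm) begins 54 mm behind the grasp point. The pads swing forward as they close: fully open they stand 13 mm farther back than shut.
Start: joints at [-0.149, 0.426, 0.074, 1.606, -0.034, 1.111, -0.067], TCP at [0.675, -0, 0.231] pointing down, gripper open.
Joint ranges: [-2.85, 2.85], [-0.5, 2.14], [-1.23, 1.37], [0.21, 2.46], [-1.02, 4.16], [0.16, 2.05], [-2.73, 2.73]. Speed limits (rad/s): [1.89, 1.89, 2.39, 2.39, 3.01, 3.01, 3.01].

## Interface

Orientations are given as a rotation vector (axis times angle).
In Python, from rig import manip gives the robot as it stands. The module is installed in compiled form; this text tells all that it offers. Calls block until the motion is done:
- manip.goto(position, orientation): joint-space move of the TCP to a pose.
- manip.move_linear(position, rotation=None, vel=0.15, threshold=None): straight line of the TCP; rotation=None keeps the orientation; vel is the mean speed in m/s. With threshold (N) it stops when the force on the tool has changed by that much, and returns True; else False.
- manip.set_joints(angles): joint-space move.
- manip.grip(opening, grip_force=None): finger opening in m; grip_force is the grip in N (None keeps the last); returns when the fingers have stopped.
- manip.pause(seconds).
- manip.ik(position, orientation): joint angles nearest the present ones, or None.
- manip.get_obs(): the state.
- manip.grab_frame(name): name is "scene" or "side" or "wrist"; returns (picture, depth): 420x560x3 uint8, blue, green, red; 420x560 float32, m along the optical axis (not along the pixel's ray), 0 where there is no reading.
- manip.get_calibration(name): a dict with "intrinsics" (3x3 intrinsics, pixels), "camera_from_world" (4x4, takes a point from world to camera coordinates). Camera axes: x right, y up, looking along -z (the intrinsics and any distortion apply to the point x, -y, -z); pixel columns grow to the right and rows downward; lengths in m; the calibration is good to about 2 mm. A picture is of the moment at which its call begins: read the wrist's pose just before it. get_calibration takes no time and is no camera call; for the wrist camera it gives the pose at the moment of the call.
A pose or a line that the arm cannot do raises manip.Unreachable and nothing moves.
- manip.hand_in(): hands the job in; it is judged then, once.
The state is a dict: "time_s": time; "joint_positions": joint angles; "joint_vel": joint speeds; "tau": joint torques, N m; "ee_pos": TCP position; "ee_rot": TCP orientation; "force": force on the tool from outside, world axes, zero at the start; "ft_torque": the same for the moment, N m; "grip_width": finger opening in m; "gripper_force": force on a finger pad.
Only numpy, scipy, OpenCV 4.12 (cv2) and the standard library are available. Lean on these libraries where they do the work, as an engineer would, in place of code of your own. Each camera call takes 0.05 s, during which the arm holds its last target. There are 200 camera calls.

## Working session

There is one attempt and no reset: what is moved stays moved. The work goes in short steps, each a Python script; the robot and the scene stay as the last script left them, time stands still between calls to the robot, and variables do not carry over. Pictures are saved under pics/ and viewed, at most 10 in all, crops included, and the job is handed in when it is done.

```bash
mkdir -p pics; cat > h.py <<'E'
import numpy as np, cv2
from rig import manip
from scipy.spatial.transform import Rotation as R
def cap(n,tag):
    c=manip.get_calibration(n); im,d=manip.grab_frame(n)
    cv2.imwrite(f'pics/{tag}.png',im); np.savez(f'{tag}.npz',im=im,d=d,K=c['intrinsics'],T=c['camera_from_world'],
      **{k:np.array(v) for k,v in c.items() if k not in('intrinsics','camera_from_world')})
    return c
def world(tag,u,v,z=None):
    f=np.load(tag+'.npz');K=f['K'];T=f['T']
    a=np.linalg.inv(K)@np.array([u,v,1.]); ray=np.array([a[0],-a[1],-1.])
    Ti=np.linalg.inv(T); o=Ti[:3,3]; r=Ti[:3,:3]@ray
    if z is None:
        return o+r*f['d'][int(round(v)),int(round(u))]
    return o+r*(z-o[2])/r[2]
E
python3 - <<'E'
from h import *
for n in('scene','side','wrist'):
    c=cap(n,n+'0'); print(n,c.keys(),np.linalg.inv(c['camera_from_world'])[:3,3])
o=manip.get_obs(); print(o['time_s'],o['ee_rot'],o['force'])
E
```

```text
scene dict_keys(['intrinsics', 'camera_from_world']) [1.02083222 0.42400328 0.79379082]
side dict_keys(['intrinsics', 'camera_from_world']) [0.23761331 0.62108277 0.74358132]
wrist dict_keys(['intrinsics', 'camera_from_world']) [0.67494851 0.07204344 0.37301329]
0.15 [-2.22101941e+00 -2.22090959e+00  1.22424035e-03] [-0.1643259  -0.49464522 -0.20634129]
```

View pics/scene0.png

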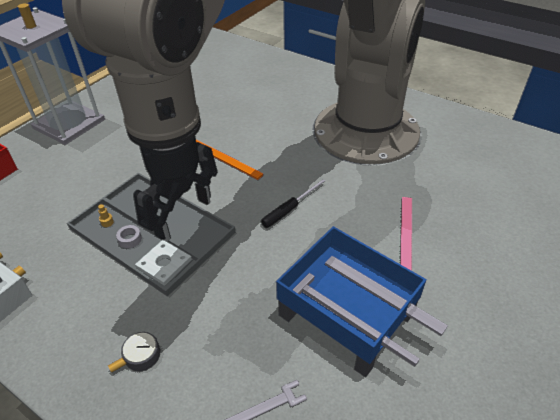

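View pics/side0.png

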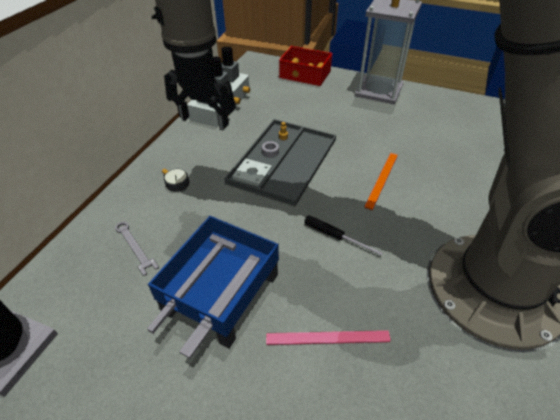

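Scene view: the blue bin has two pieces. The T-key has its handle at (302,285) and tip at (415,360), and it is the only piece with a crossbar. The plain flat bar runs (330,262)-(440,330). The orange bar at (230,160) and pink bar at (406,230) are look-alikes. In the side view the key runs (225,242)-(155,325), the bar (255,260)-(190,350), and the empty tray compartment is around (300,165). Next I'll enlarge.

```bash
python3 - <<'E'
from h import *
def crop(t,x,y,w,h,s):
    im=cv2.imread(f'pics/{t}.png')[y:y+h,x:x+w]; return cv2.resize(im,None,fx=s,fy=s,interpolation=cv2.INTER_CUBIC)
cv2.imwrite('pics/c1.png',crop('scene0',265,220,190,150,4))
cv2.imwrite('pics/c2.png',crop('side0',140,210,150,150,4))
cv2.imwrite('pics/c3.png',crop('side0',215,110,130,100,6))
E
```

```text
(no output)
```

View pics/c1.png

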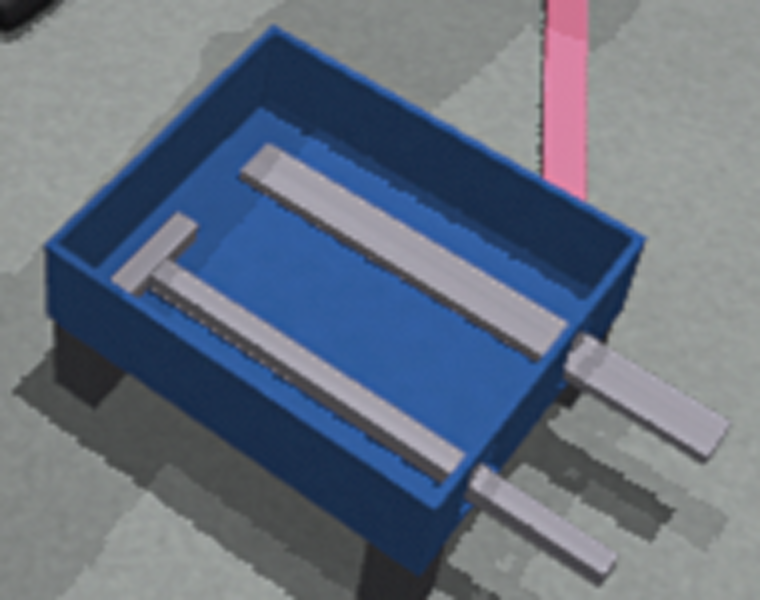

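View pics/c2.png

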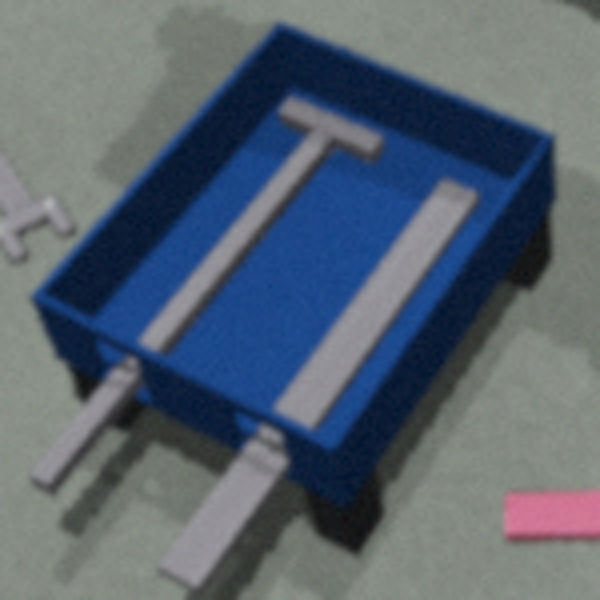

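View pics/c3.png

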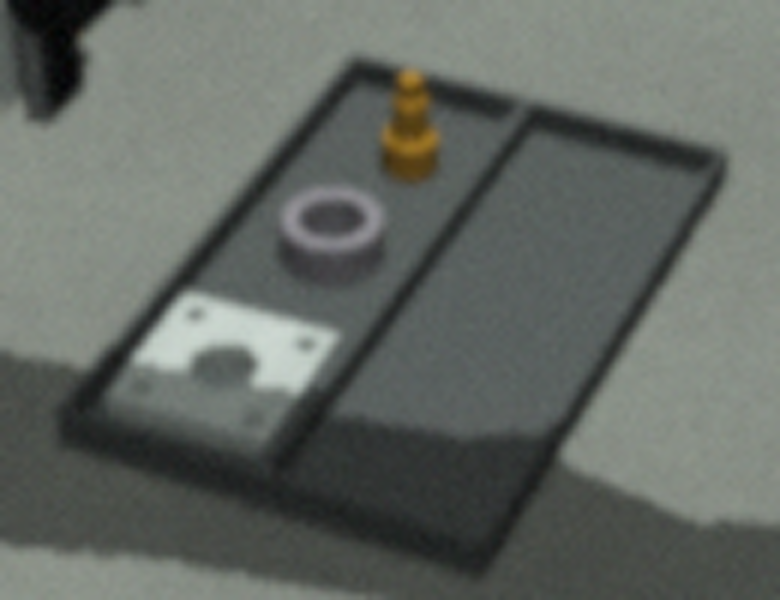

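c1 and c2 confirm that the T-handled piece, on the robot-far side of the bin, is the key; the other piece has no handle. In c1 its handle's outer edge is (180,213)-(112,277) and its tip is (606,567). In c2 the handle's outer edge is (288,97)-(382,146) and the tip (43,478). In c3 the empty compartment is the right one, from the divider (525,110)-(285,465) to the right wall (727,155)-(485,570).

```bash
cat >> h.py <<'E'
def tri(obs):
    A=np.zeros((3,3));b=np.zeros(3);L=[]
    for tag,u,v in obs:
        o=np.linalg.inv(np.load(tag+'.npz')['T'])[:3,3]; r=world(tag,u,v,0)-o; r/=np.linalg.norm(r)
        P=np.eye(3)-np.outer(r,r); A+=P;b+=P@o;L.append((P,o))
    x=np.linalg.solve(A,b); return x,[round(1e3*np.linalg.norm(P@(x-o)),1) for P,o in L]
E
python3 - <<'E'
from h import *
np.set_printoptions(precision=4,suppress=True)
S=lambda x,y:('scene0',265+(x+.5)/4-.5,220+(y+.5)/4-.5)
D=lambda x,y:('side0',140+(x+.5)/4-.5,210+(y+.5)/4-.5)
E=lambda x,y:('side0',215+(x+.5)/6-.5,110+(y+.5)/6-.5)
K={'h1':((180,213),(382,146)),'h2':((112,277),(288,97)),'tip':((606,567),(43,475)),
 'binA':((275,27),(553,137)),'binB':((47,243),(278,25)),'binC':((435,508),(37,297)),'barend':((718,443),(183,578)),'barin':((255,160),(460,183))}
r={}
for k,(a,b) in K.items():
    x,e=tri([S(*a),D(*b)]); r[k]=x; print(k,x,e)
print('hm-tip',np.linalg.norm((r['h1']+r['h2'])/2-r['tip']),'h',np.linalg.norm(r['h1']-r['h2']))
print('binD z108',world(*S(643,238),.108))
for n,p in dict(h=(150,250),s1=(200,298),s2=(300,360),s3=(440,455),t=(590,560),fl=(300,250),bar=(400,245)).items(): print(n,world(*S(*p)))
print('tray19',*[world(*E(*p),.019) for p in((352,60),(727,155),(485,562),(65,420),(525,108),(285,462))])
print('floor',*[world(*E(*p)) for p in((580,200),(500,350),(420,440))])
# tray from scene
print('trayscene',*[world('scene0',u,v,.019) for u,v in((139,175),(234,228),(169,288),(69,224))])
E
```

```text
h1 [0.5391 0.154  0.0689] [np.float64(2.3), np.float64(2.3)]
h2 [0.5946 0.1524 0.0826] [np.float64(2.1), np.float64(2.1)]
tip [0.5946 0.3846 0.07  ] [np.float64(0.5), np.float64(0.5)]
binA [0.4447 0.1461 0.1078] [np.float64(0.2), np.float64(0.2)]
binB [0.6103 0.1286 0.1083] [np.float64(1.5), np.float64(1.5)]
binC [0.6299 0.3225 0.1067] [np.float64(0.1), np.float64(0.1)]
barend [0.513  0.4009 0.0646] [np.float64(0.3), np.float64(0.3)]
barin [0.4907 0.1639 0.0682] [np.float64(0.6), np.float64(0.6)]
hm-tip 0.23313459026538452 h 0.0572039017756583
binD z108 [0.4655 0.3393 0.108 ]
h [0.5665 0.1532 0.074 ]
s1 [0.5755 0.185  0.0727]
s2 [0.5797 0.2378 0.0735]
s3 [0.5878 0.3084 0.073 ]
t [0.597  0.3787 0.0726]
fl [0.5203 0.2057 0.0611]
bar [0.4969 0.244  0.0672]
tray19 [ 0.6792 -0.3756  0.019 ] [ 0.4736 -0.3691  0.019 ] [ 0.4833 -0.0574  0.019 ] [ 0.6873 -0.0707  0.019 ] [ 0.5808 -0.3691  0.019 ] [ 0.5859 -0.0822  0.019 ]
floor [ 0.5365 -0.3299  0.001 ] [ 0.5315 -0.2037  0.0042] [ 0.5426 -0.1317  0.0048]
trayscene [ 0.4802 -0.3654  0.019 ] [ 0.4915 -0.0664  0.019 ] [ 0.6858 -0.0748  0.019 ] [ 0.6811 -0.3763  0.019 ]
```

```bash
cat >> h.py <<'E'
yaw=-0.107
Kd=np.array([-np.sin(yaw),np.cos(yaw)])       # key +y direction (world xy)
G0=np.array([0.580,0.241])                     # grip point on shank
def rot(yaw,th=0):  # th: handle (-y) end raised
    base=np.array([[0,1,0],[1,0,0],[0,0,-1.]])
    return R.from_euler('z',yaw)*R.from_euler('x',-th)*R.from_matrix(base)
def pose(s,zc,th,tipoff,wall):
    # s: key grip-point distance from wall plane point along shank; tipoff: TCP distance below shank mid along tool z
    g=np.r_[wall-Kd*s*np.cos(th), zc+s*np.sin(th)]
    r=rot(yaw,th); return g+r.apply([0,0,tipoff]), r.as_rotvec()
E
python3 - <<'E'
from h import *
np.set_printoptions(precision=3,suppress=True)
manip.grip(0.032,100)
manip.goto(np.r_[G0,.20],rot(yaw).as_rotvec())
wall=G0+Kd*.086
for s,zc,d in((.086,.067,0),(.086,.079,26),(.125,.079,26),(.165,.079,26)):
    p,q=pose(s,zc,np.radians(d),.0035,wall); print(p,manip.ik(p,q))
print(manip.ik([.531,-.244,.0065],rot(-.028).as_rotvec()))
cap('wrist','w1')
o=manip.get_obs();print(o['time_s'],o['ee_pos'],o['grip_width'],o['force'])
E
```

```text
[0.58  0.241 0.064] [-0.503  0.538  0.009  1.842 -0.007  0.761 -0.598]
[0.581 0.248 0.114] [-0.738  0.639  0.09   1.62   0.286  1.221 -0.908]
[0.577 0.213 0.131] [-0.713  0.589  0.103  1.668  0.296  1.212 -0.876]
[0.573 0.178 0.148] [-0.685  0.539  0.116  1.712  0.308  1.206 -0.84 ]
[ 0.193  0.576  0.163  1.972 -0.156  0.605  0.431]
1.775 [0.581 0.239 0.2  ] 0.03214789952212529 [-0.316 -0.227  0.034]
```

View pics/w1.png

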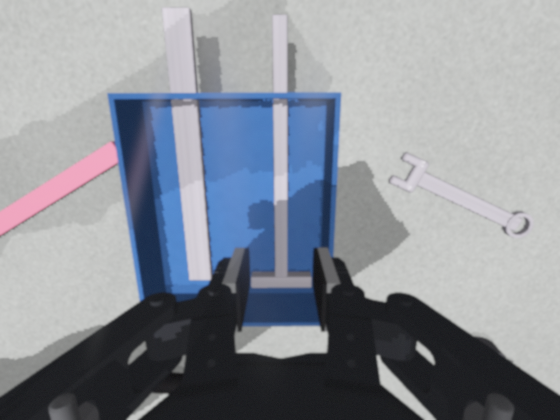

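The wrist view shows the key's shank vertical at column 281 (tip row 15, handle at row 281), centred between the fingers. I'll check its position numerically and then descend.

```bash
python3 - <<'E'
from h import *
np.set_printoptions(precision=4,suppress=True)
a,b=world('w1',280,15,.072),world('w1',281.5,265,.072)
e=world('w1',281,288,.072)
d=(a-b)[:2];d/=np.linalg.norm(d); g=a[:2]-d*.145
print('tip',a,'handle',e,np.linalg.norm(a-e),'yaw',np.arctan2(-d[0],d[1]),'grip',g, 'depth z',world('w1',281,150)[2])
if np.linalg.norm(g-G0)<.008:
    n=np.array([Kd[1],-Kd[0]]); G=G0+n*((g-G0)@n)*.6+Kd*((g-G0)@Kd)*.5   # blend
    np.save('G.npy',G); q=rot(yaw).as_rotvec()
    manip.move_linear(np.r_[G,.10],q,.1)
    print('hit',manip.move_linear(np.r_[G,.0625],q,.04,threshold=8))
    o=manip.get_obs();print(o['ee_pos'],o['force'])
    manip.grip(0.0,100); manip.pause(.2)
    o=manip.get_obs();print(o['time_s'],o['ee_pos'],o['grip_width'],o['gripper_force'],o['force'])
E
```

```text
tip [0.5964 0.3839 0.072 ] handle [0.5713 0.1459 0.072 ] 0.2394084089223891 yaw -0.10249576194163186 grip [0.5816 0.2397] depth z 0.07209264218035927
hit True
[0.5809 0.2402 0.0638] [-3.1532 -0.3088 11.6884]
4.3083 [0.5806 0.2401 0.0636] 0.008288412088012486 98.53781819343567 [-2.4343 -1.0041  9.4854]
```

```bash
python3 - <<'E'
from h import *
cap('wrist','w2');cap('scene','s2')
a=cv2.imread('pics/w2.png')
b=cv2.resize(cv2.imread('pics/s2.png')[200:380,250:460],None,fx=2.3,fy=2.3,interpolation=cv2.INTER_CUBIC)
a=cv2.resize(a[120:420,180:380],None,fx=1.38,fy=1.38)
b=b[:414];a=a[:414]
cv2.imwrite('pics/m2.png',np.hstack([a[:b.shape[0]],b[:a.shape[0]]]))
E
```

```text
(no output)
```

View pics/m2.png

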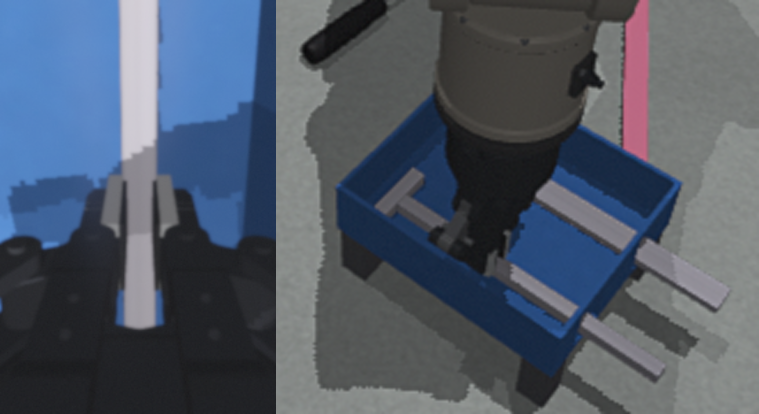

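Both pads straddle the shank, gripping near the fingertips, and the key lies as before. I'll lift a little, check, then tilt.

```bash
python3 - <<'E'
from h import *
np.set_printoptions(precision=4,suppress=True)
G=np.load('G.npy'); wall=G+Kd*.086
def st(l):
    o=manip.get_obs();print(l,round(o['time_s'],2),o['ee_pos'],o['grip_width'],o['gripper_force'],o['force'],o['ft_torque'])
    return o
f0=st('0')
def go(s,zc,d,v=.05):
    p,q=pose(s,zc,np.radians(d),.0024,wall); h=manip.move_linear(p,q,v,threshold=25); st((s,d,h)); return h
ok=not go(.086,.072,0)
for s,zc,d in((.086,.075,6),(.086,.077,13),(.086,.079,20)):
    if ok: ok=not go(s,zc,d)
cap('side','sd3');cap('scene','s3')
a=cv2.imread('pics/sd3.png')[190:370,120:300];b=cv2.imread('pics/s3.png')[180:380,240:460]
f=lambda x:cv2.resize(x,(400,400),interpolation=cv2.INTER_CUBIC)
cv2.imwrite('pics/m3.png',np.hstack([f(a),f(b)]))
E
```

```text
0 4.41 [0.5806 0.2401 0.0636] 0.008722821811321118 98.53771805763245 [-1.8195 -1.6119  8.9742] [-0.2494  0.4176  0.0347]
(0.086, 0, False) 4.68 [0.581  0.2403 0.0697] 0.008693553391220825 98.08143854141235 [ 0.1556  0.7546 -3.2774] [ 0.0223 -0.0032  0.0418]
(0.086, 6, False) 5.08 [0.5807 0.2412 0.0811] 0.008844406615953817 98.15116167068481 [-0.0956 -0.8563 -2.5366] [ 0.1676 -0.0087 -0.0266]
(0.086, 13, False) 5.47 [0.5809 0.2418 0.0933] 0.008843804720442102 98.16208004951477 [-0.0593 -0.022  -2.2757] [ 0.3399 -0.0064  0.0339]
(0.086, 20, False) 5.88 [0.5813 0.2441 0.1055] 0.008828480368671416 98.17408561706543 [-0.4656 -0.2643 -2.282 ] [ 0.4833 -0.0157 -0.0124]
```

View pics/m3.png

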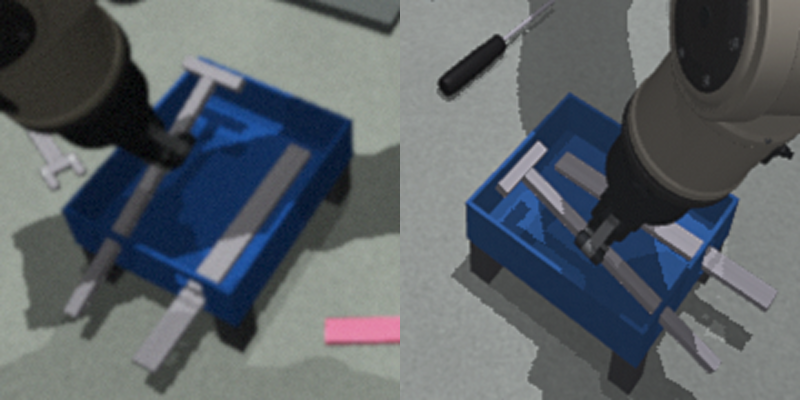

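The key is tilting with the gripper: the handle is up at (212,75) on the left, the tip dips outside the slot, and the force is only its weight. I'll draw it out now.

```bash
python3 - <<'E'
from h import *
np.set_printoptions(precision=4,suppress=True)
G=np.load('G.npy'); wall=G+Kd*.086
def st(l):
    o=manip.get_obs();print(l,round(o['time_s'],2),o['ee_pos'],o['grip_width'],o['force'],o['ft_torque'])
ok=True
for s,zc,d in((.086,.079,26),(.115,.079,26),(.145,.079,26),(.170,.079,26)):
    if ok:
        p,q=pose(s,zc,np.radians(d),.0024,wall); ok=not manip.move_linear(p,q,.06,threshold=20); st((s,ok))
if ok:
    p=p+[0,0,.12]; manip.move_linear(p,q,.15); 
    p2=np.r_[p[:2],.28]; manip.move_linear(p2,rot(yaw).as_rotvec(),.08); st('up')
    manip.goto([.545,-.02,.25],rot(-.05).as_rotvec())
    manip.goto([.531,-.244,.15],rot(-.028).as_rotvec()); manip.pause(.3); st('tray')
cap('side','sd4');cap('scene','s4')
a=cv2.imread('pics/sd4.png')[60:260,180:400];b=cv2.imread('pics/s4.png')[130:330,40:260]
f=lambda x:cv2.resize(x,(400,364),interpolation=cv2.INTER_CUBIC)
cv2.imwrite('pics/m4.png',np.hstack([f(a),f(b)]))
E
```

```text
(0.086, True) 6.28 [0.5816 0.2484 0.1138] 0.00818305115162729 [-0.2379  0.0163 -2.5816] [ 0.683  -0.0923 -0.0404]
(0.115, True) 6.91 [0.5791 0.2221 0.1274] 0.00882716991290109 [-0.8133  0.473  -2.7568] [ 0.7417 -0.0517  0.0572]
(0.145, True) 7.56 [0.5762 0.1953 0.1405] 0.008433966015444848 [-0.4679 -0.0384 -2.7025] [ 0.6901 -0.03    0.0002]
(0.17, True) 8.12 [0.5738 0.1729 0.1515] 0.008190263432828351 [-0.0373 -0.4703 -2.3559] [ 0.7144 -0.0713  0.0317]
up 9.68 [0.5735 0.1723 0.2795] 0.008834851894642755 [-0.5274  1.085  -1.9456] [ 0.0354 -0.0431  0.0016]
tray 11.75 [ 0.5315 -0.2432  0.1504] 0.008426351146440036 [-0.2222 -0.8781 -3.2568] [-0.0135 -0.0461  0.0111]
```

View pics/m4.png

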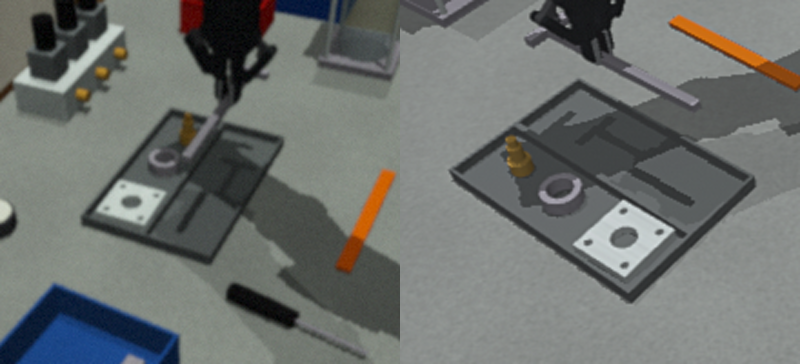

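The key is held about level over the tray, with the tip at (695,102) on the right. I'll check levelness and the compartment from the depth data before lowering.

```bash
python3 - <<'E'
from h import *
np.set_printoptions(precision=4,suppress=True)
S=lambda x,y:('s4',40+(x-400)/1.818,130+y/1.82)
for p in((690,100),(660,87),(630,72),(570,48),(532,40)): print('key',world(*S(*p)))
print('comp',*[world(*S(*p),.019) for p in((583,82),(753,182),(685,235),(515,130))])
print('floor',world(*S(720,190)),world(*S(600,170)))
E
```

```text
key [ 0.5339 -0.1035  0.1583]
key [ 0.5366 -0.1434  0.1594]
key [ 0.5369 -0.187   0.1604]
key [ 0.5378 -0.2815  0.1529]
key [ 0.5531 -0.327   0.1549]
comp [ 0.4782 -0.3618  0.019 ] [ 0.4959 -0.0625  0.019 ] [ 0.6014 -0.077   0.019 ] [ 0.5909 -0.3676  0.019 ]
floor [ 0.5163 -0.0985  0.0018] [ 0.5728 -0.2416  0.0033]
```

```bash
python3 - <<'E'
from h import *
np.set_printoptions(precision=4,suppress=True)
q=rot(-.03).as_rotvec(); P=np.array([.535,-.243])
def st(l):
    o=manip.get_obs();print(l,round(o['time_s'],2),o['ee_pos'],o['grip_width'],o['force'])
    return o
manip.move_linear(np.r_[P,.03],q,.08); manip.pause(.2); st('a')
h=manip.move_linear(np.r_[P,.0065],q,.015,threshold=4); o=st(h)
if o['ee_pos'][2]<.013:
    manip.grip(.03,20); manip.pause(.2); st('open')
    manip.move_linear(np.r_[P,.07],q,.08); manip.move_linear(np.r_[P,.25],q,.2); manip.goto([.56,0.0,.3],rot(0).as_rotvec()); st('end')
cap('side','sd5');cap('scene','s5')
a=cv2.imread('pics/sd5.png')[100:360,140:400];b=cv2.imread('pics/s5.png')[150:400,60:460]
cv2.imwrite('pics/m5.png',np.hstack([cv2.resize(a,(300,300)),cv2.resize(b,(480,300))]))
E
```

```text
a 13.7 [ 0.5351 -0.243   0.0303] 0.008302295805503302 [-0.0306 -0.2948 -2.2091]
True 15.06 [ 0.535  -0.243   0.0076] 0.008533037862216973 [-1.1606  0.5976  7.307 ]
open 15.6 [ 0.5343 -0.2427  0.0069] 0.030413443068730135 [-0.6611  0.1227  0.6285]
end 18.57 [ 0.5598 -0.0016  0.2995] 0.02968142345735474 [-0.0804  0.2207 -0.2191]
```

View pics/m5.png

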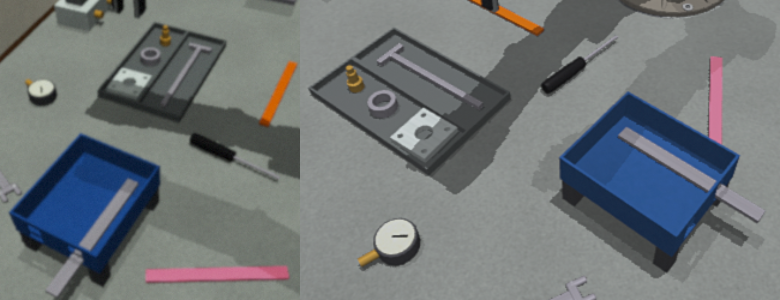

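The key lies flat in the empty compartment (right half, (390,55) to (478,103)). The flat bar is still in its slot and the gripper is clear.

```bash
python3 -c "
from rig import manip
print(manip.hand_in())"
```

```text
the job is handed in; nothing more can be done
None
```

The T-key is out of the bin and lying flat in the tray's empty long compartment, the flat bar was left in place, and the job was handed in at about 19 s.

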